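# Release the battery door of a bench balance through its service slot

### The arm

A 7-joint arm with a two-finger parallel gripper is mounted at the origin on the work surface. World frame = base frame: x ahead of the robot, y to its left, z up, the work surface at z = 0. Lengths are in m, angles in rad, forces in N, time in s.
With the tool pointing down it reaches from about 0.35 to 0.9 m from the base axis. Payload 19.9 kg.
Tool frame: the origin (TCP) lies at the very end of the fingers, on their centre line; the grasp point (between the pads) lies ctrl.grip_depth behind it (ctrl.grip_depth is the distance from the TCP to the grasp point, in m); z points along the fingers, y is the line along which they close (so a half turn about z gives the same grasp; the last joint's range is limited). The gripper opens to 94 mm and grips with 3 to 60 N. Pads are 16 mm wide; open, the fingers measure 119 mm over their backs; the gripper's body (75 mm by 177 mm) begins 78 mm behind the grasp point.
Start: joints at [1.091, 0.417, -0.01, 1.614, 0.005, 1.111, -0.053], TCP at [0.265, -0.566, 0.205] pointing down, gripper open.
Joint ranges: [-2.81, 2.81], [-0.39, 2.02], [-1.27, 1.25], [0.06, 2.57], [-1.19, 4.33], [0.19, 2], [-2.82, 2.82]. Speed limits (rad/s): [1.89, 1.89, 2.39, 2.39, 3.01, 3.01, 3.01].

### API

Orientations are given as a rotation vector (axis times angle).
In Python, from rig import ctrl gives the robot as it stands.
- The arm moves only by the tool drive_tool, never from a script. Its argument "commands" is a list of rows, each an object of numbers: "dx", "dy", "dz": the shift along the tool's x, y, z in mm; "spin": the turn about the tool's z in degrees. A call has 1 to 12 rows; each row shifts and turns the commanded pose from where the row before left it, along the tool's axes as they then stand; what a row does not reach is not made up. A row lasts 1/10 s, in which the tool goes at most 50 mm and 8.59 degrees, less where a joint would pass 70% of its speed; a pose out of reach is approached as far as the arm can. A call with a gripper value outside its range is refused whole. "claw" is the gripper's target within -1 to 1 (shut at 1, half-way at 0, fully open at -1), set as the call begins (left out, the last holds). The fingers move at their own pace and stop on an object; "newtons" is the grip in N (left out, the last holds). Time passes only in rows, so rows that do not move let the fingers close. It gives the time, the measured TCP pose, the force, the opening and the grip force at its end, in the units of the state.
- ctrl.sense(): the state, without advancing time (a new reading comes with each control period).
- ctrl.grab_frame(name): name is "scene" or "side" or "wrist"; returns a dict with "image" (384x512x3 uint8, red, green, blue), "vertical_fov" (degrees; the focal length in pixels is half the picture's height over the tangent of half this angle, whatever the lens; pixels are square), "cx", "cy" (the principal point, pixels), "k1" (the pictures are not rectified: a ray, as slopes to the right and down, at radius r is drawn at 1 + k1 r^2 times it, then the intrinsics apply), "cam_to_world" (4x4, takes a point from camera to world coordinates); the wrist camera has in their place "hand_eye" (4x4, takes a point from camera to tool coordinates, whose origin is the TCP and whose axes are the flange's). Camera axes: x right, y up, looking along -z (the intrinsics and any distortion apply to the point x, -y, -z); pixel columns grow to the right and rows downward; lengths in m; the calibration is good to about 2 mm. A picture is of the moment at which its call begins: read the wrist's pose just before it. There is no depth.
- ctrl.close_job(): hands the job in; it is judged then, once.
The state is a dict: "time": time; "joint_pos": joint angles; "joint_velocities": joint speeds; "effort": joint torques, N m; "ee_pos": TCP position; "tcp_rot": TCP orientation; "contact_force": force on the tool from outside, world axes, zero at the start; "wrist_torque": the same for the moment, N m; "finger_gap": finger opening in m; "grip_force": force on a finger pad.
Only numpy, scipy, OpenCV 4.12 (cv2) and the standard library are available. Lean on these libraries where they do the work, as an engineer would, in place of code of your own. Each camera call takes 0.05 s, during which the arm holds its last target. There are 200 camera calls.

### The job

The balance lies face down for a change of cells. Take the screwdriver from its wooden stand, push its tip down through the narrow slot beside the battery door, find the hidden springy catch tab by feel and press it until the door springs open, then put the screwdriver back upright in the stand. Everything in there is thin plastic, so never push with more than 16 N (about 1.6 kg), and leave the other things on the table where they are.

Things in the scene. Friction and masses are not known exactly. Their poses are not given: they have to be found in the camera images.
- slot (a point): Middle of the mouth of the release slot, level with the balance's upward-facing underside, 75 mm above the table; x points away from the battery door, y along the slot, z up. Slot 8 mm wide (x), 34 mm long (y), straight down, a 2.5 mm 45-degree lead-in all round its mouth. 18 mm down a level bar closes it; 8 mm of the bar's length are the catch tab, flush and looking the same.
- battery_door (a joint): Door angle, rad: 0 shut and flush, about 1.9 open. White plate 66 (x) by 90 mm, hinged along y 94 mm from the slot's middle, free edge 28 mm from it, both on the -x side. The tab starts to give at 3.5 N, stiffens by 0.9 N per mm, lets the door go after 4 to 5 mm (7 to 9 N), meets a rigid stop at 6 mm. The door then swings up, away from the slot, in about a second and stays open.
- balance: White plastic balance face down on a dark pad; origin under its middle on the table, z up; 190 mm (x), 240 mm (y), 75 mm high; four feet at its corners rise 15 mm more, over 40 mm from the slot. Fixed. Slot at x = 54 mm. The tab's middle is anywhere within 11 mm of the slot's middle along y, unseen. Beside the tab the bar is rigid, and a tip half on the bar, half on the tab meets the rigid bar.
- driver_grip (a point): Middle of the screwdriver's handle, z up along it. Black square handle 20 x 20 mm, rounded edges, sides along x and y, 83 mm long (half above, half below). Below it a round steel shank 5 mm thick; the tip is 103.5 mm below this point, narrowed to 3.6 mm over the last 10 mm. 70 g. It stands upright in the stand's middle hole, the handle's underside on the stand's top.
- driver_tip (a point): The tip of the screwdriver (centre of its flat end); z up along the screwdriver.
- driver: The screwdriver as a whole; origin at its tip, z up along it.
- stand: Wooden block, the screwdriver's stand: 56 mm (x) by 130 mm (y), 64 mm high, origin under its middle on the table; three upright through holes of 10 mm at y = -42, 0 and 42 mm. It does not shift. Put back, the screwdriver's tip is 2 mm above the table.
- stand_hole (a point): Mouth of the stand's middle hole, in the stand's top face, 64 mm above the table.
- weight: Bystander: steel calibration weight, 32 mm across, 50 mm high; origin under its middle.
- tape: Bystander: rolled-up tape measure, 64 x 36 x 60 mm; origin under its middle.
- jar: Bystander: brown glass jar with a metal lid, 68 mm across, 75 mm high; origin under its middle.
- pan: Bystander: the balance's steel weighing pan, 128 mm across, 5 mm high, lying on the table; origin under its middle.
Not all that is in view belongs to the job. Leave any pink or purple look-alike of the stand alone. Of the things that look like the driver, take the one that is farthest to the robot's left at the start.

How it is judged:
By the outcome, as a careful person would: the job done as asked, in the order asked, and still so for the second after the job is handed in, with the robot touching nothing.
It also fails if it takes over 64 s, if anything falls off the work surface, if the arm or the gripper's body presses on something with over 40 N, if the wrist force passes 120 N, or if a joint passes its speed limit or range.

## Working session

There is one attempt and no reset: what is moved stays moved. The work goes in short steps, Python scripts to look and compute and a tool call to move; the robot and the scene stay as the last step left them, time stands still between calls to the robot, and variables do not carry over. Pictures are saved under pics/ and viewed, at most 10 in all, crops included, and the job is handed in when it is done.

Besides the shell and the picture viewer there is one more tool, called after ">>>" by a JSON object that holds its "fn" and its "kwargs", one argument or row to a line. drive_tool: Moves the arm, as the interface text tells. Its arguments: {"type":"object","properties":{"commands":{"type":"array"},"claw":{"type":"number"},"newtons":{"type":"number"}},"required":["commands"]}

```bash
mkdir -p pics
cat > h.py <<'E'
import numpy as np, cv2
from scipy.spatial.transform import Rotation as R
from rig import ctrl
def grab(name):
    s=ctrl.sense(); f=ctrl.grab_frame(name)
    if name=="wrist":
        T=np.eye(4);T[:3,:3]=R.from_rotvec(s["tcp_rot"]).as_matrix();T[:3,3]=s["ee_pos"]
        f["T"]=T@np.array(f["hand_eye"])
    else: f["T"]=np.array(f["cam_to_world"])
    h=f["image"].shape[0]; f["f"]=h/2/np.tan(np.radians(f["vertical_fov"])/2)
    return f
def K(f): return np.array([[f["f"],0,f["cx"]],[0,f["f"],f["cy"]],[0,0,1.]]),np.array([f["k1"],0,0,0.])
def ray(f,u,v):
    k,d=K(f); p=cv2.undistortPoints(np.array([[[u,v]]],float),k,d)[0,0]
    return f["T"][:3,3], f["T"][:3,:3]@np.array([p[0],-p[1],-1])
def onz(f,u,v,z):
    o,d=ray(f,u,v); return o+d*(z-o[2])/d[2]
def proj(f,P):
    c=np.linalg.inv(f["T"])@np.append(P,1); k,d=K(f)
    return cv2.projectPoints(np.array([[c[0],-c[1],-c[2]]]),np.zeros(3),np.zeros(3),k,d)[0][0,0]
def tri(r):
    A=np.zeros((3,3));b=np.zeros(3)
    for o,d in r:
        d=d/np.linalg.norm(d);M=np.eye(3)-np.outer(d,d);A+=M;b+=M@o
    return np.linalg.solve(A,b)
def save(f,n): cv2.imwrite("pics/"+n,f["image"][:,:,::-1])
E
python3 - <<'E'
from h import *
import pickle
F={n:grab(n) for n in("scene","side","wrist")}
pickle.dump(F,open("F.pkl","wb"))
for n in("scene","side"): save(F[n],n+"0.png"); print(n,F[n]["T"].round(3).tolist(),F[n]["f"],F[n]["k1"])
s=ctrl.sense();print(s, ctrl.grip_depth, F["wrist"]["hand_eye"])
E
```

```text
scene [[0.633, -0.428, 0.645, 1.27], [0.774, 0.346, -0.53, -0.6], [0.003, 0.835, 0.55, 0.725], [0.0, 0.0, 0.0, 1.0]] 405.88551754975225 -0.10581889210400955
side [[-0.961, 0.203, -0.187, 0.327], [-0.276, -0.742, 0.611, 0.69], [-0.015, 0.639, 0.769, 0.957], [0.0, 0.0, 0.0, 1.0]] 369.90684865974 0.011687369133370136
{'time': 0.15, 'joint_pos': array([ 1.09150147,  0.41786801, -0.01033384,  1.6139863 ,  0.00471506,
        1.1106855 , -0.05297651]), 'joint_velocities': array([ 7.17861740e-04, -1.36294581e-03, -3.85665935e-04, -4.16562819e-03,
        1.46636057e-03, -5.74361085e-06, -1.08683894e-03]), 'effort': array([ 9.99479416e-04, -8.51540136e+01,  6.38994109e-01, -4.26139140e+01,
       -4.88424778e-02,  1.72437262e-02,  7.34726405e-05]), 'ee_pos': array([ 0.26485811, -0.56581265,  0.20497025]), 'tcp_rot': array([-3.06574363e+00, -6.82117364e-01,  4.33489447e-04]), 'contact_force': array([-0.09716161,  1.49496907, -0.30852117]), 'wrist_torque': array([ 0.01300152, -0.01667912, -0.0397351 ]), 'grip_force': 0.0, 'finger_gap': 0.09385855202858961} 0.0188 [[ 6.16764876e-04  9.65093820e-01  2.61903679e-01  7.57958315e-02]
 [ 9.99999483e-01 -3.83530024e-04 -9.41651913e-04  9.70208125e-04]
 [-8.08334518e-04  2.61904125e-01 -9.65093558e-01 -1.79171593e-01]
 [ 0.00000000e+00  0.00000000e+00  0.00000000e+00  1.00000000e+00]]
```

View pics/scene0.png

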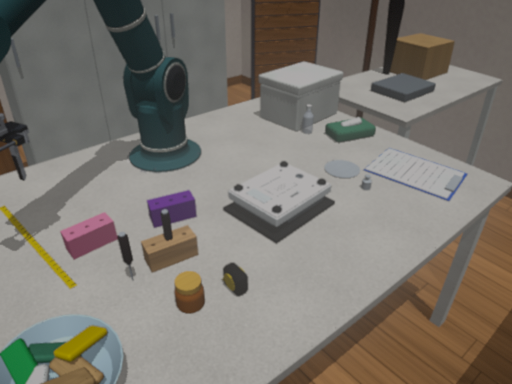

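View pics/side0.png

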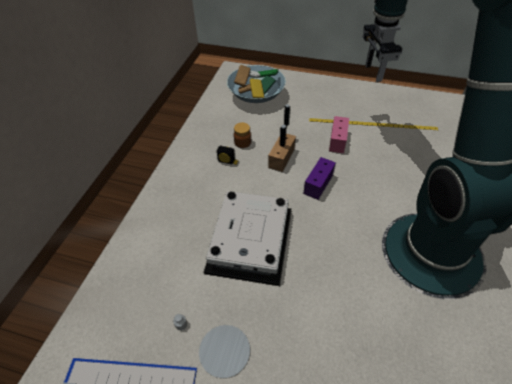

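The scene view shows two drivers. One is at (167,225) in the wooden stand; the other is at (125,248), to the robot's right of it. Side view puts them at (283,135) and (287,115). The one in the wooden stand should be farther left (+y). I'll confirm this with a crop.

Run:
```python
from h import *
import pickle
F=pickle.load(open("F.pkl","rb"))
a=cv2.resize(F["scene"]["image"][185:315,55:255],None,fx=4,fy=4,interpolation=cv2.INTER_CUBIC)[:, :800]
b=cv2.resize(F["side"]["image"][90:290,195:345],None,fx=4,fy=3,interpolation=cv2.INTER_CUBIC)
cv2.imwrite("pics/c1.png",a[:,:,::-1]);cv2.imwrite("pics/c2.png",b[:,:,::-1])
```

```text
(no output)
```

View pics/c1.png

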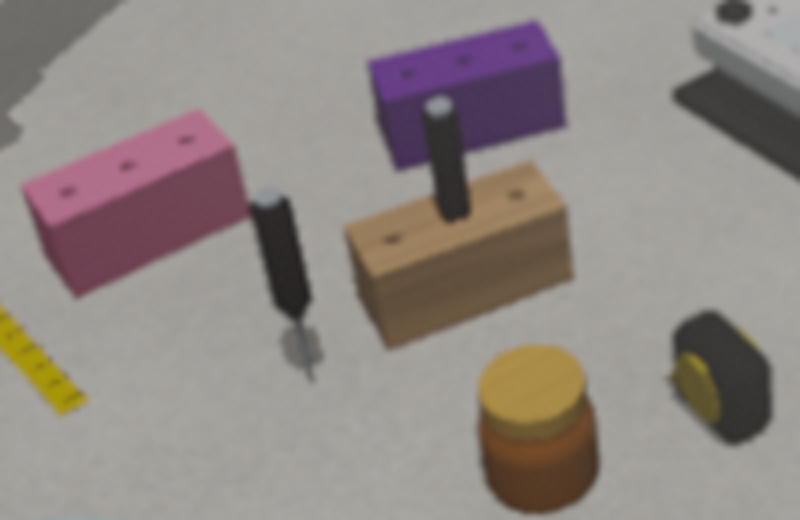

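View pics/c2.png

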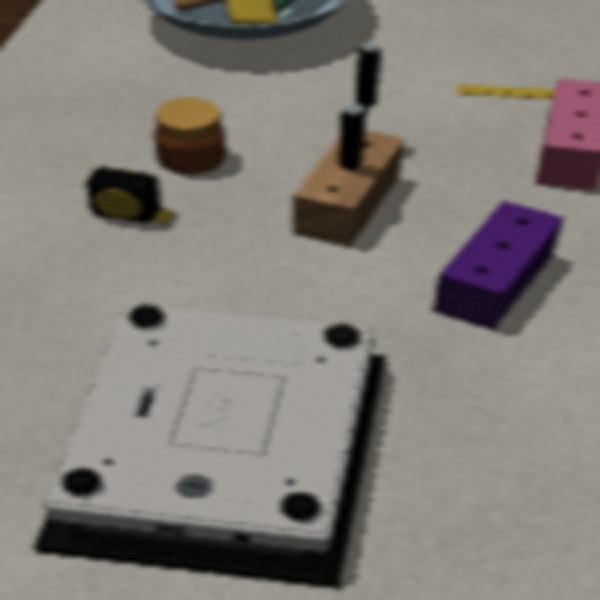

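c1: the wooden stand's driver has its top at scene (164.5,211). The look-alike, top at about (122,234), floats or stands clear to the right, over its own little base. c2: the balance slot is at side px (231,224), with the door outline to its right, towards the robot.

Run:
```python
from h import *
import pickle
F=pickle.load(open("F.pkl","rb"));S,D=F["scene"],F["side"]
a=lambda x,y:(x/4+55,y/4+185)
b=lambda x,y:(x/4+195,y/3+90)
print("drv top",tri([ray(S,*a(438,105)),ray(D,*b(352,110))]),onz(S,*a(438,105),.147),onz(D,*b(352,110),.147))
print("alt top",tri([ray(S,*a(268,196)),ray(D,*b(369,49))]))
h=[onz(S,*a(392,239),.064),onz(S,*a(516,194),.064),onz(D,*b(363,143),.064),onz(D,*b(333,188),.064)]
print("holes",h,(h[0]+h[1])/2,(h[2]+h[3])/2)
for p in[(146,316),(342,335),(81,482),(300,506)]: print("foot",onz(D,*b(*p),.09))
print("slot",onz(D,*b(145,402),.075))
for p in[(195,370),(287,377),(171,446),(268,454)]: print("door",onz(D,*b(*p),.075))
print(R.from_rotvec(ctrl.sense()["tcp_rot"]).as_matrix().round(3))
```

```text
drv top [ 0.52053618 -0.26841666  0.14748576] [ 0.51935883 -0.2682498   0.147     ] [ 0.52087014 -0.26850286  0.147     ]
alt top [ 0.53266697 -0.385257    0.14379911]
holes [array([ 0.51934787, -0.31220861,  0.064     ]), array([ 0.52960288, -0.22861953,  0.064     ]), array([ 0.51703653, -0.30990792,  0.064     ]), array([ 0.5244768 , -0.22732105,  0.064     ])] [ 0.52447537 -0.27041407  0.064     ] [ 0.52075667 -0.26861449  0.064     ]
foot [0.61156188 0.01886101 0.09      ]
foot [0.46150345 0.00341952 0.09      ]
foot [0.59210604 0.21645159 0.09      ]
foot [0.4425462  0.20058355 0.09      ]
slot [0.58262811 0.11090508 0.075     ]
door [0.55897753 0.06400314 0.075     ]
door [0.49056852 0.05415164 0.075     ]
door [0.5487456  0.15419759 0.075     ]
door [0.4802364  0.14445521 0.075     ]
[[ 0.906  0.424 -0.   ]
 [ 0.424 -0.906  0.001]
 [-0.    -0.001 -1.   ]]
```

Driver triangulates to (0.521, -0.269), top z 0.1475 against the expected 0.147, and 83 mm hole spacing fits 84 mm. The look-alike is at y = -0.385, further right, so the wooden stand's driver is the one. Balance yaw is about +5.8°, slot about (0.582, 0.112). Moving now.

>>> {"fn": "drive_tool", "kwargs": {
  "commands": [
    {"dx": 30, "dy": -13},
    {"dx": 30, "dy": -13},
    {"dx": 30, "dy": -13},
    {"dx": 30, "dy": -13},
    {"dx": 30, "dy": -13},
    {"dx": 30, "dy": -13},
    {"dx": 30, "dy": -13},
    {"dx": 30, "dy": -13},
    {"dx": 30, "dy": -13},
    {"dx": 30, "dy": -13},
    {"dx": 30, "dy": -13},
    {"dx": 28, "dy": -17}
  ],
  "claw": -1
}}

```text
invalid input
```

>>> {"fn": "drive_tool", "kwargs": {
  "commands": [
    {"spin": 5},
    {"spin": 5},
    {"spin": 5},
    {"spin": 5},
    {"spin": 5},
    {"spin": 6},
    {"dx": 0},
    {"dx": 0}
  ]
}}

```text
invalid input
```

Run:
```python
from h import *
import pickle
f=grab("wrist");pickle.dump(f,open("w1.pkl","wb"));save(f,"w1.png")
s=ctrl.sense();print(s["time"],s["ee_pos"],s["contact_force"]);M=R.from_rotvec(s["tcp_rot"]).as_matrix();print(M.round(3),np.degrees(np.arctan2(M[1,0],M[0,0])))
print(proj(f,[.521,-.269,.147]),proj(f,[.521,-.269,.064]))
```

```text
0.2 [ 0.26488226 -0.56586487  0.20508377] [-0.42736027 -0.09207593 -0.5422662 ]
[[ 0.906  0.424 -0.   ]
 [ 0.424 -0.906  0.001]
 [-0.    -0.001 -1.   ]] 25.085841519759636
[  11.90949819 -320.02698369] [  71.32918182 -221.87296393]
```

View pics/w1.png

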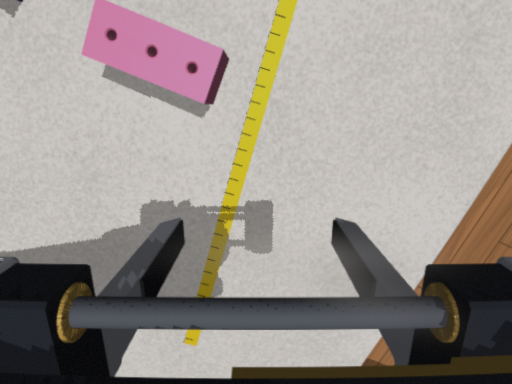

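Both moves were refused, so this is still the start pose: pink stand top-left at (150,50), fingers at the bottom. Probably every row needs all four keys.

>>> {"fn": "drive_tool", "kwargs": {
  "commands": [
    {"dx": 30, "dy": -13, "dz": 0, "spin": 0},
    {"dx": 30, "dy": -13, "dz": 0, "spin": 0},
    {"dx": 30, "dy": -13, "dz": 0, "spin": 0},
    {"dx": 30, "dy": -13, "dz": 0, "spin": 0},
    {"dx": 30, "dy": -13, "dz": 0, "spin": 0},
    {"dx": 30, "dy": -13, "dz": 0, "spin": 0},
    {"dx": 30, "dy": -13, "dz": 0, "spin": 0},
    {"dx": 30, "dy": -13, "dz": 0, "spin": 0},
    {"dx": 30, "dy": -13, "dz": 0, "spin": 0},
    {"dx": 30, "dy": -13, "dz": 0, "spin": 0},
    {"dx": 30, "dy": -13, "dz": 0, "spin": 0},
    {"dx": 28, "dy": -17, "dz": 0, "spin": 0}
  ],
  "claw": -1,
  "newtons": 20
}}

```text
time: 1.4
ee_pos: [0.5222, -0.2684, 0.2053]
tcp_rot: [-3.067, -0.682, 0.0]
contact_force: [0.2, 0.9, -0.1]
finger_gap: 0.0938
grip_force: 0.0
```

>>> {"fn": "drive_tool", "kwargs": {
  "commands": [
    {"dx": 0, "dy": 0, "dz": 0, "spin": 5},
    {"dx": 0, "dy": 0, "dz": 0, "spin": 5},
    {"dx": 0, "dy": 0, "dz": 0, "spin": 5},
    {"dx": 0, "dy": 0, "dz": 0, "spin": 5},
    {"dx": 0, "dy": 0, "dz": 0, "spin": 5},
    {"dx": 0, "dy": 0, "dz": 0, "spin": 6},
    {"dx": 0, "dy": 0, "dz": 0, "spin": 0},
    {"dx": 0, "dy": 0, "dz": 0, "spin": 0}
  ]
}}

```text
time: 2.2
ee_pos: [0.5213, -0.2693, 0.2053]
tcp_rot: [-3.138, 0.157, 0.0]
contact_force: [-0.7, 0.2, -0.4]
finger_gap: 0.0941
grip_force: 0.0
```

Run:
```python
from h import *
import pickle
f=grab("wrist");pickle.dump(f,open("w1.pkl","wb"));save(f,"w2.png")
s=ctrl.sense();print(s["time"],s["ee_pos"],s["contact_force"]);M=R.from_rotvec(s["tcp_rot"]).as_matrix();print(M.round(3),np.degrees(np.arctan2(M[1,0],M[0,0])))
print(proj(f,[.521,-.269,.147]),proj(f,[.521,-.269,.064]))
```

```text
2.25 [ 0.52135561 -0.26926471  0.20537201] [ 0.74565425 -0.11935975 -0.22438961]
[[ 0.995 -0.1   -0.   ]
 [-0.1   -0.995  0.   ]
 [-0.    -0.    -1.   ]] -5.736709163012208
[255.78212271 204.21421235] [256.16953865 180.58724706]
```

View pics/w2.png

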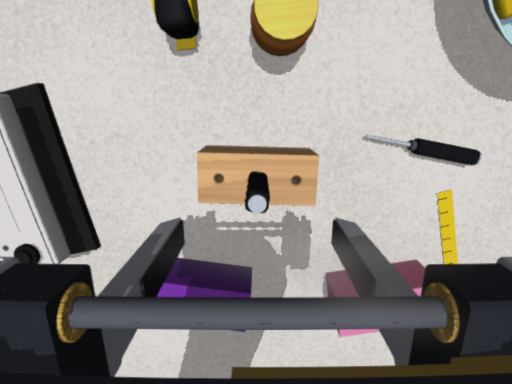

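w2: driver top at (257.5,203), midway between the fingers; stand holes at (218,178) and (296,180), stand edges level, so the yaw matches. The look-alike lies on the table at (445,150), to the right.

Run:
```python
from h import *
import pickle
f=pickle.load(open("w1.pkl","rb"))
print("top",onz(f,257.5,203,.147),"holes",onz(f,218.5,178,.064),onz(f,296,180.5,.064))
h=(onz(f,218.5,178,.064)+onz(f,296,180.5,.064))/2;print(h)
g=cv2.cvtColor(f["image"],cv2.COLOR_RGB2HSV)
m=((g[...,0]>8)&(g[...,0]<22)&(g[...,1]>90)).astype(np.uint8);m[:140]=0;m[215:]=0;m[:,:190]=0;m[:,330:]=0
print(cv2.minAreaRect(cv2.findNonZero(m)))
```

```text
top [ 0.52189727 -0.27050247  0.147     ] holes [ 0.52790418 -0.2288237   0.064     ] [ 0.51682005 -0.31189363  0.064     ]
[ 0.52236211 -0.27035867  0.064     ]
((257.0233154296875, 175.32969665527344), (121.1384048461914, 56.26045608520508), 1.4502164125442505)
```

>>> {"fn": "drive_tool", "kwargs": {
  "commands": [
    {"dx": 0.5, "dy": 1, "dz": 0, "spin": 1.4},
    {"dx": 0, "dy": 0, "dz": 20, "spin": 0},
    {"dx": 0, "dy": 0, "dz": 20, "spin": 0},
    {"dx": 0, "dy": 0, "dz": 20, "spin": 0},
    {"dx": 0, "dy": 0, "dz": 20, "spin": 0},
    {"dx": 0, "dy": 0, "dz": 20, "spin": 0},
    {"dx": 0, "dy": 0, "dz": 18.5, "spin": 0},
    {"dx": 0, "dy": 0, "dz": 0, "spin": 0},
    {"dx": 0, "dy": 0, "dz": 0, "spin": 0}
  ]
}}

```text
time: 3.15
ee_pos: [0.5219, -0.2705, 0.0873]
tcp_rot: [-3.135, 0.2, 0.0]
contact_force: [0.0, -0.3, 1.5]
finger_gap: 0.0941
grip_force: 0.0
```

>>> {"fn": "drive_tool", "kwargs": {
  "commands": [
    {"dx": 0, "dy": 0, "dz": 0, "spin": 0},
    {"dx": 0, "dy": 0, "dz": 0, "spin": 0},
    {"dx": 0, "dy": 0, "dz": 0, "spin": 0},
    {"dx": 0, "dy": 0, "dz": 0, "spin": 0},
    {"dx": 0, "dy": 0, "dz": 0, "spin": 0},
    {"dx": 0, "dy": 0, "dz": 0, "spin": 0},
    {"dx": 0, "dy": 0, "dz": 0, "spin": 0},
    {"dx": 0, "dy": 0, "dz": 0, "spin": 0},
    {"dx": 0, "dy": 0, "dz": 0, "spin": 0},
    {"dx": 0, "dy": 0, "dz": 0, "spin": 0}
  ],
  "claw": 1,
  "newtons": 35
}}

```text
time: 4.15
ee_pos: [0.5217, -0.2704, 0.0869]
tcp_rot: [-3.135, 0.2, 0.0]
contact_force: [-0.9, 0.2, 0.2]
finger_gap: 0.0199
grip_force: 34.9
```

>>> {"fn": "drive_tool", "kwargs": {
  "commands": [
    {"dx": 0, "dy": 0, "dz": -10, "spin": 0},
    {"dx": 0, "dy": 0, "dz": -20, "spin": 0},
    {"dx": 0, "dy": 0, "dz": -25, "spin": 0},
    {"dx": 0, "dy": 0, "dz": -30, "spin": 0},
    {"dx": 0, "dy": 0, "dz": -30, "spin": 0},
    {"dx": 0, "dy": 0, "dz": -25, "spin": 0},
    {"dx": 0, "dy": 0, "dz": 0, "spin": -5},
    {"dx": 0, "dy": 0, "dz": 0, "spin": -5},
    {"dx": 0, "dy": 0, "dz": 0, "spin": -3}
  ]
}}

```text
time: 5.05
ee_pos: [0.5217, -0.2704, 0.2279]
tcp_rot: [3.137, 0.161, 0.001]
contact_force: [0.4, 0.4, -0.1]
finger_gap: 0.0197
grip_force: 34.9
```

>>> {"fn": "drive_tool", "kwargs": {
  "commands": [
    {"dx": 5, "dy": -18, "dz": 0, "spin": 0},
    {"dx": 9, "dy": -35, "dz": 0, "spin": 0},
    {"dx": 9, "dy": -35, "dz": 0, "spin": 0},
    {"dx": 9, "dy": -35, "dz": 0, "spin": 0},
    {"dx": 9, "dy": -35, "dz": 0, "spin": 0},
    {"dx": 9, "dy": -35, "dz": 0, "spin": 0},
    {"dx": 9, "dy": -35, "dz": 0, "spin": 0},
    {"dx": 9, "dy": -35, "dz": 0, "spin": 0},
    {"dx": 9, "dy": -35, "dz": 0, "spin": 0},
    {"dx": 9, "dy": -35, "dz": 0, "spin": 0},
    {"dx": 9, "dy": -30, "dz": 0, "spin": 0},
    {"dx": 3, "dy": -10, "dz": 0, "spin": 0}
  ]
}}

```text
time: 6.25
ee_pos: [0.5822, 0.114, 0.2276]
tcp_rot: [-3.136, -0.161, -0.001]
contact_force: [-0.6, 0.5, 0.1]
finger_gap: 0.0196
grip_force: 34.9
```

>>> {"fn": "drive_tool", "kwargs": {
  "commands": [
    {"dx": 0, "dy": 0, "dz": 0, "spin": 0},
    {"dx": 0, "dy": 0, "dz": 0, "spin": 0}
  ]
}}

```text
time: 6.45
ee_pos: [0.5823, 0.1091, 0.2271]
tcp_rot: [3.137, 0.154, -0.0]
contact_force: [-0.5, -0.8, 0.0]
finger_gap: 0.02
grip_force: 34.9
```

Run:
```python
from h import *
import pickle
f=grab("wrist");d=grab("side");c=grab("scene");pickle.dump((f,d,c),open("w3.pkl","wb"));save(f,"w3.png");save(d,"d3.png")
s=ctrl.sense();print(s["time"],s["ee_pos"],s["contact_force"],s["finger_gap"]);M=R.from_rotvec(s["tcp_rot"]).as_matrix();print(M.round(3),np.degrees(np.arctan2(M[1,0],M[0,0])))
p=s["ee_pos"]
print("tip",proj(f,p-[0,0,.0849]),"slot",proj(f,[.5826,.111,.075]))
```

```text
6.6 [0.58239997 0.10889579 0.22712883] [ 0.4989597   0.2947241  -1.19108179] 0.01983701203918086
[[ 0.995  0.097  0.   ]
 [ 0.097 -0.995 -0.   ]
 [ 0.     0.    -1.   ]] 5.574354752802416
tip [256.34492758 194.48916685] slot [254.63599421 177.43768177]
```

View pics/w3.png

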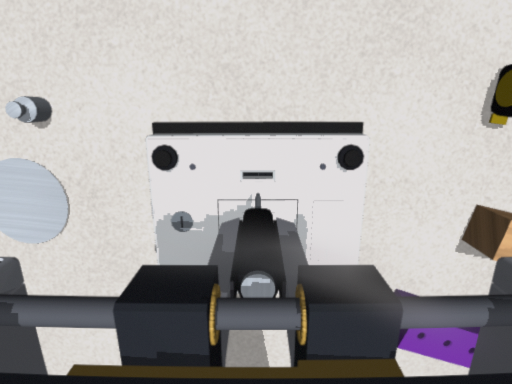

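w3: slot at about (258,175), the driver tip at (258,194) just in front of it, balance edges level in the picture, so the yaw matches.

Run:
```python
from h import *
import pickle
f,d,c=pickle.load(open("w3.pkl","rb"))
g=cv2.cvtColor(f["image"],cv2.COLOR_RGB2GRAY)
sub=g[165:187,235:282]
m=(sub<120).astype(np.uint8)
r=cv2.minAreaRect(cv2.findNonZero(m));u,v=r[0][0]+235,r[0][1]+165;print(r,u,v)
m2=(sub<190).astype(np.uint8);r=cv2.minAreaRect(cv2.findNonZero(m2));print(r,r[0][0]+235,r[0][1]+165)
P=onz(f,u,v,.075);print("wrist slot",P)
for a in(-1,1):print(onz(f,u+a*16,v,.075))
# tip in wrist: dump rows
for r in range(188,206,2): print(r,g[r,246:270])
# side
gd=cv2.cvtColor(d["image"],cv2.COLOR_RGB2GRAY);print(gd[212:238,222:242:1])
```

```text
((22.5, 10.0), (6.0, 29.0), 90.0) 257.5 175.0
((22.0, 9.5), (7.0, 30.0), 90.0) 257.0 174.5
wrist slot [0.58568005 0.10809658 0.075     ]
[0.58393219 0.12581051 0.075     ]
[0.58743175 0.09038062 0.075     ]
188 [223 223 223 223 224 223 223 223 223 223 223 223 222 223 223 223 223 224
 223 224 223 223 223 223]
190 [223 223 223 223 223 224 223 223 223 223 223 223 224 223 223 223 223 223
 223 223 224 223 223 223]
192 [223 223 223 223 223 223 224 223 223 223 219 199 198 218 222 224 223 223
 224 223 223 223 223 224]
194 [224 223 223 223 220 200 221 224 223 218 128  81  83 126 214 223 223 223
 223 223 223 224 223 223]
196 [223 223 223 219 185 182 219 224 220 172  98  82  85  99 171 219 223 223
 223 223 223 223 224 224]
198 [220 218 191 175 172 178 215 219 211 114  80  83  87  86 116 207 217 217
 218 217 219 219 218 219]
200 [185 160 149 148 147 154 185 190 182  97  78  84  85  85  99 175 182 182
 182 181 184 184 184 183]
202 [185 176 175 177 177 186 219 223 216 111  79  84  86  85 108 212 223 223
 223 223 223 223 223 223]
204 [184 177 176 176 182 219 223 224 216 111  78  84  87  85 109 214 
[... 1544 characters left out ...]
 167 153
  152 146]
 [177 177 177 176 178 177 176 176 174 175 176 178 178 178 177 175 161 151
  166 156]
 [178 177 178 178 177 177 179 178 178 177 177 178 177 177 179 175 160 154
  170 160]
 [177 177 177 177 177 177 178 177 178 178 178 177 176 178 176 174 163 160
  173 171]
 [177 177 177 177 177 177 177 178 178 177 177 179 178 178 176 165 157 163
  176 175]
 [177 178 177 177 177 177 178 177 176 177 178 177 177 177 175 159 152 169
  178 175]
 [177 177 177 177 178 178 177 178 177 177 178 177 177 176 175 160 155 172
  178 176]
 [177 177 177 176 178 178 177 177 177 176 177 178 177 178 174 163 161 174
  179 176]
 [178 177 178 178 177 178 176 177 177 177 177 178 178 176 170 157 160 170
  173 172]]
```

Run:
```python
from h import *
import pickle
f,d,c=pickle.load(open("w3.pkl","rb"))
a=cv2.resize(f["image"][160:225,220:300],None,fx=8,fy=8,interpolation=cv2.INTER_CUBIC)[:,:,::-1]
cv2.imwrite("pics/w3c.png",a)
```

```text
(no output)
```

View pics/w3c.png

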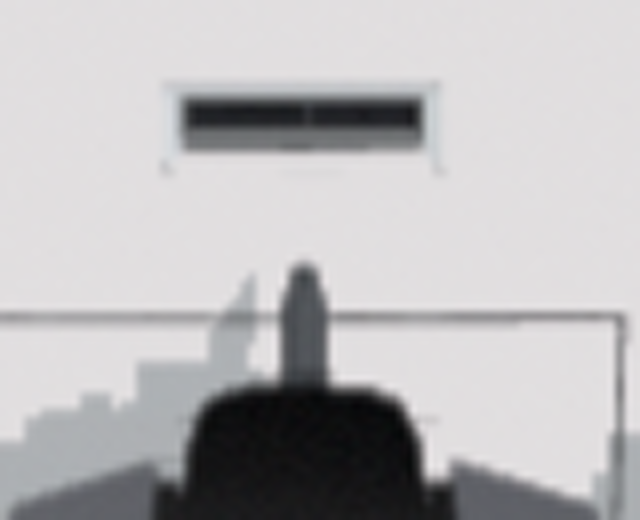

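w3c: outer chamfer of the mouth spans image px u 240.6–275, v 170.6–181.9, centre (257.8,176.2). The tip end is at (257.9,193.5), against a predicted (256.3,194.5), so I correct for that bias.

Run:
```python
from h import *
import pickle
f,d,c=pickle.load(open("w3.pkl","rb"))
print("slot raw",onz(f,257.8,176.2,.075),"bias-corr",onz(f,256.2,177.2,.075))
p=np.array([.5824,.1089,.2271]);t=p-[0,0,.0849]
for x in range(2):
  print("dv/dx",proj(f,t+[.01*x,0,0]),proj(f,[.583+.01*x,.11,.075]))
for n,F in(("side",d),("scene",c)): print(n,"tip",proj(F,t),"slot",proj(F,[.5835,.1085,.075]))
gd=cv2.cvtColor(d["image"],cv2.COLOR_RGB2GRAY)
m=(gd[216:232,226:236]).astype(float);w=np.clip(150-m,0,None);yy,xx=np.mgrid[216:232,226:236]
u,v=(w*xx).sum()/w.sum(),(w*yy).sum()/w.sum();print("side slot",u,v,onz(d,u,v,.075))
cv2.imwrite("pics/d3c.png",np.hstack([cv2.resize(F["image"][int(a[1])-30:int(a[1])+30,int(a[0])-33:int(a[0])+33],None,fx=6,fy=6,interpolation=cv2.INTER_CUBIC)[:,:,::-1] for F,a in((d,proj(d,t-[0,0,.03])),(c,proj(c,t-[0,0,.03])))]))
```

```text
slot raw [0.58435258 0.10762941 0.075     ] bias-corr [0.58304159 0.10929135 0.075     ]
dv/dx [256.34036735 194.47984135] [255.5635676  177.17526926]
dv/dx [257.43196249 183.77772705] [256.43969087 168.39702268]
side tip [229.95307203 209.43390719] slot [231.22818646 223.2864242 ]
scene tip [295.0507546  173.18119542] slot [293.89315045 193.3120462 ]
side slot 230.94297563504406 224.09797822706065 [0.58338202 0.11147565 0.075     ]
```

View pics/d3c.png

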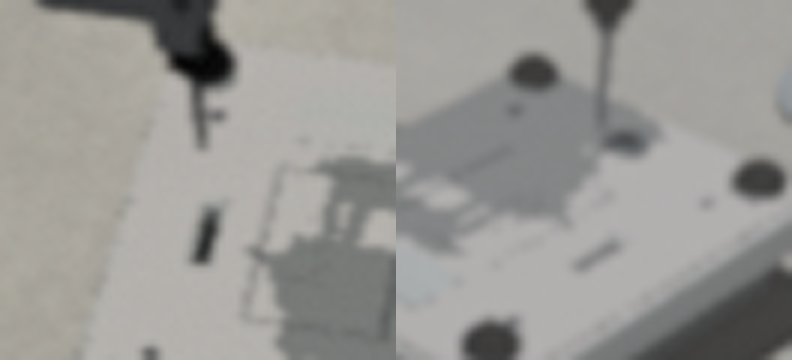

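Side and scene agree: the tip lies 0.5–1 mm short of the slot in x and is centred in y. Descending.

>>> {"fn": "drive_tool", "kwargs": {
  "commands": [
    {"dx": 0.8, "dy": -0.5, "dz": 10, "spin": 0},
    {"dx": 0, "dy": 0, "dz": 15, "spin": 0},
    {"dx": 0, "dy": 0, "dz": 15, "spin": 0},
    {"dx": 0, "dy": 0, "dz": 12, "spin": 0},
    {"dx": 0, "dy": 0, "dz": 6, "spin": 0},
    {"dx": 0, "dy": 0, "dz": 4, "spin": 0},
    {"dx": 0, "dy": 0, "dz": 0, "spin": 0},
    {"dx": 0, "dy": 0, "dz": 0, "spin": 0}
  ]
}}

```text
time: 7.4
ee_pos: [0.5833, 0.1112, 0.1653]
tcp_rot: [-3.138, -0.156, -0.001]
contact_force: [-0.0, 0.4, -1.1]
finger_gap: 0.02
grip_force: 34.9
```

Run:
```python
from h import *
import pickle
f=grab("wrist");d=grab("side");pickle.dump((f,d),open("w4.pkl","wb"))
s=ctrl.sense();print(s["time"],s["ee_pos"],s["contact_force"])
t=s["ee_pos"]-[0,0,.0849];q=proj(f,t);print(t,q,proj(f,[.583,.1095,.075]))
a=cv2.resize(f["image"][160:225,220:300],None,fx=6,fy=6,interpolation=cv2.INTER_CUBIC)
b=cv2.resize(d["image"][190:250,205:255],None,fx=6,fy=6.5,interpolation=cv2.INTER_CUBIC)
cv2.imwrite("pics/w4.png",np.hstack([a,b])[:,:,::-1])
```

```text
7.5 [0.58334971 0.11112239 0.16546566] [ 0.13277051 -0.14841025 -0.19489918]
[0.58334971 0.11112239 0.08056566] [256.19496411 194.63214853] [257.93535588 193.48967895]
```

View pics/w4.png

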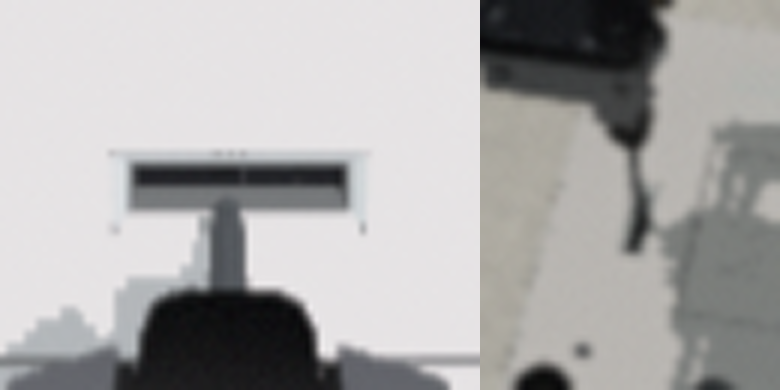

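w4: the slot rim (crop 112–368, 152–232) is centred at px (260,192). The tip, at (258,193), is about 1.8 mm too far in +y and 1.2 mm short in x. Correcting and entering slowly.

>>> {"fn": "drive_tool", "kwargs": {
  "commands": [
    {"dx": 1.2, "dy": 1.8, "dz": 0, "spin": 0},
    {"dx": 0, "dy": 0, "dz": 0, "spin": 0},
    {"dx": 0, "dy": 0, "dz": 1.5, "spin": 0},
    {"dx": 0, "dy": 0, "dz": 1.5, "spin": 0},
    {"dx": 0, "dy": 0, "dz": 1.5, "spin": 0},
    {"dx": 0, "dy": 0, "dz": 1.5, "spin": 0},
    {"dx": 0, "dy": 0, "dz": 1.5, "spin": 0},
    {"dx": 0, "dy": 0, "dz": 1.5, "spin": 0}
  ]
}}

```text
time: 8.3
ee_pos: [0.5844, 0.1094, 0.1558]
tcp_rot: [-3.138, -0.156, 0.0]
contact_force: [-0.2, 0.6, -1.3]
finger_gap: 0.0198
grip_force: 34.9
```

>>> {"fn": "drive_tool", "kwargs": {
  "commands": [
    {"dx": 0, "dy": 0, "dz": 1.5, "spin": 0},
    {"dx": 0, "dy": 0, "dz": 1.5, "spin": 0},
    {"dx": 0, "dy": 0, "dz": 1.5, "spin": 0},
    {"dx": 0, "dy": 0, "dz": 1.5, "spin": 0},
    {"dx": 0, "dy": 0, "dz": 1.5, "spin": 0},
    {"dx": 0, "dy": 0, "dz": 1, "spin": 0},
    {"dx": 0, "dy": 0, "dz": 0.5, "spin": 0},
    {"dx": 0, "dy": 0, "dz": 0, "spin": 0}
  ]
}}

```text
time: 9.1
ee_pos: [0.5844, 0.1094, 0.1469]
tcp_rot: [-3.138, -0.156, 0.0]
contact_force: [0.2, -0.9, -1.1]
finger_gap: 0.0196
grip_force: 34.9
```

>>> {"fn": "drive_tool", "kwargs": {
  "commands": [
    {"dx": 0, "dy": 0, "dz": 1, "spin": 0},
    {"dx": 0, "dy": 0, "dz": 1, "spin": 0},
    {"dx": 0, "dy": 0, "dz": 1, "spin": 0},
    {"dx": 0, "dy": 0, "dz": 0.5, "spin": 0},
    {"dx": 0, "dy": 0, "dz": 0, "spin": 0}
  ]
}}

```text
time: 9.6
ee_pos: [0.5844, 0.1094, 0.1434]
tcp_rot: [-3.138, -0.156, 0.0]
contact_force: [-1.1, -0.5, -0.5]
finger_gap: 0.0198
grip_force: 34.9
```

>>> {"fn": "drive_tool", "kwargs": {
  "commands": [
    {"dx": 0, "dy": 0, "dz": 0.4, "spin": 0},
    {"dx": 0, "dy": 0, "dz": 0.4, "spin": 0},
    {"dx": 0, "dy": 0, "dz": 0, "spin": 0}
  ]
}}

```text
time: 9.9
ee_pos: [0.5844, 0.1094, 0.1426]
tcp_rot: [-3.138, -0.156, 0.0]
contact_force: [0.4, -0.3, -1.5]
finger_gap: 0.0198
grip_force: 34.9
```

>>> {"fn": "drive_tool", "kwargs": {
  "commands": [
    {"dx": 0, "dy": 0, "dz": 0.4, "spin": 0},
    {"dx": 0, "dy": 0, "dz": 0, "spin": 0}
  ]
}}

```text
time: 10.1
ee_pos: [0.5844, 0.1094, 0.1422]
tcp_rot: [-3.138, -0.156, 0.0]
contact_force: [-0.3, -0.3, -0.2]
finger_gap: 0.02
grip_force: 34.9
```

>>> {"fn": "drive_tool", "kwargs": {
  "commands": [
    {"dx": 0, "dy": 0, "dz": 0.4, "spin": 0},
    {"dx": 0, "dy": 0, "dz": 0, "spin": 0}
  ]
}}

```text
time: 10.3
ee_pos: [0.5845, 0.1094, 0.1419]
tcp_rot: [-3.138, -0.156, -0.0]
contact_force: [-0.4, -0.0, -0.2]
finger_gap: 0.0195
grip_force: 34.9
```

>>> {"fn": "drive_tool", "kwargs": {
  "commands": [
    {"dx": 0, "dy": 0, "dz": 0.3, "spin": 0},
    {"dx": 0, "dy": 0, "dz": 0, "spin": 0}
  ]
}}

```text
time: 10.5
ee_pos: [0.5845, 0.1094, 0.1417]
tcp_rot: [-3.138, -0.156, -0.0]
contact_force: [0.3, -0.2, 2.5]
finger_gap: 0.0202
grip_force: 34.9
```

>>> {"fn": "drive_tool", "kwargs": {
  "commands": [
    {"dx": 0, "dy": 0, "dz": 0.3, "spin": 0},
    {"dx": 0, "dy": 0, "dz": 0, "spin": 0}
  ]
}}

```text
time: 10.7
ee_pos: [0.5846, 0.1094, 0.1414]
tcp_rot: [-3.138, -0.156, -0.0]
contact_force: [-0.8, 0.2, 4.0]
finger_gap: 0.0198
grip_force: 34.9
```

>>> {"fn": "drive_tool", "kwargs": {
  "commands": [
    {"dx": 0, "dy": 0, "dz": 0.3, "spin": 0},
    {"dx": 0, "dy": 0, "dz": 0, "spin": 0}
  ]
}}

```text
time: 10.9
ee_pos: [0.5846, 0.1094, 0.1413]
tcp_rot: [-3.138, -0.156, -0.001]
contact_force: [-1.5, -0.4, 6.5]
finger_gap: 0.0198
grip_force: 34.9
```

Rigid bar here (about 7 N at +0.6 mm). Next probe is 4 mm along +y.

>>> {"fn": "drive_tool", "kwargs": {
  "commands": [
    {"dx": 0, "dy": 0, "dz": -1.9, "spin": 0},
    {"dx": 0, "dy": -2, "dz": 0, "spin": 0},
    {"dx": 0, "dy": -2, "dz": 0, "spin": 0},
    {"dx": 0, "dy": 0, "dz": 0.6, "spin": 0},
    {"dx": 0, "dy": 0, "dz": 0.5, "spin": 0},
    {"dx": 0, "dy": 0, "dz": 0.4, "spin": 0},
    {"dx": 0, "dy": 0, "dz": 0.4, "spin": 0},
    {"dx": 0, "dy": 0, "dz": 0, "spin": 0}
  ]
}}

```text
time: 11.7
ee_pos: [0.5842, 0.1136, 0.1413]
tcp_rot: [-3.137, -0.156, -0.001]
contact_force: [-1.6, 0.6, 6.9]
finger_gap: 0.0197
grip_force: 34.9
```

>>> {"fn": "drive_tool", "kwargs": {
  "commands": [
    {"dx": 0, "dy": 0, "dz": -1.9, "spin": 0},
    {"dx": 0, "dy": -2, "dz": 0, "spin": 0},
    {"dx": 0, "dy": -2, "dz": 0, "spin": 0},
    {"dx": 0, "dy": 0, "dz": 0.6, "spin": 0},
    {"dx": 0, "dy": 0, "dz": 0.5, "spin": 0},
    {"dx": 0, "dy": 0, "dz": 0.4, "spin": 0},
    {"dx": 0, "dy": 0, "dz": 0.4, "spin": 0},
    {"dx": 0, "dy": 0, "dz": 0, "spin": 0}
  ]
}}

```text
time: 12.5
ee_pos: [0.5838, 0.1175, 0.1413]
tcp_rot: [-3.137, -0.156, -0.0]
contact_force: [-1.4, 0.5, 7.2]
finger_gap: 0.0198
grip_force: 34.9
```

Rigid at +4 and +8. Now +11, then −4.

>>> {"fn": "drive_tool", "kwargs": {
  "commands": [
    {"dx": 0, "dy": 0, "dz": -1.9, "spin": 0},
    {"dx": 0, "dy": -1.7, "dz": 0, "spin": 0},
    {"dx": 0, "dy": -1.8, "dz": 0, "spin": 0},
    {"dx": 0, "dy": 0, "dz": 0.6, "spin": 0},
    {"dx": 0, "dy": 0, "dz": 0.5, "spin": 0},
    {"dx": 0, "dy": 0, "dz": 0.4, "spin": 0},
    {"dx": 0, "dy": 0, "dz": 0.4, "spin": 0},
    {"dx": 0, "dy": 0, "dz": 0, "spin": 0}
  ]
}}

```text
time: 13.3
ee_pos: [0.5835, 0.121, 0.1413]
tcp_rot: [-3.138, -0.156, -0.001]
contact_force: [-2.4, 1.5, 6.1]
finger_gap: 0.0197
grip_force: 34.9
```

>>> {"fn": "drive_tool", "kwargs": {
  "commands": [
    {"dx": 0, "dy": 0, "dz": -1.9, "spin": 0},
    {"dx": 0, "dy": 4, "dz": 0, "spin": 0},
    {"dx": 0, "dy": 4, "dz": 0, "spin": 0},
    {"dx": 0, "dy": 4, "dz": 0, "spin": 0},
    {"dx": 0, "dy": 3.5, "dz": 0, "spin": 0},
    {"dx": 0, "dy": 0, "dz": 0.6, "spin": 0},
    {"dx": 0, "dy": 0, "dz": 0.5, "spin": 0},
    {"dx": 0, "dy": 0, "dz": 0.4, "spin": 0},
    {"dx": 0, "dy": 0, "dz": 0.4, "spin": 0},
    {"dx": 0, "dy": 0, "dz": 0, "spin": 0}
  ]
}}

```text
time: 14.3
ee_pos: [0.585, 0.1053, 0.1411]
tcp_rot: [3.138, 0.156, 0.0]
contact_force: [0.4, -1.7, 3.7]
finger_gap: 0.0198
grip_force: 34.9
```

>>> {"fn": "drive_tool", "kwargs": {
  "commands": [
    {"dx": 0, "dy": 0, "dz": -1.9, "spin": 0},
    {"dx": 0, "dy": 2, "dz": 0, "spin": 0},
    {"dx": 0, "dy": 2, "dz": 0, "spin": 0},
    {"dx": 0, "dy": 0, "dz": 0.6, "spin": 0},
    {"dx": 0, "dy": 0, "dz": 0.5, "spin": 0},
    {"dx": 0, "dy": 0, "dz": 0.4, "spin": 0},
    {"dx": 0, "dy": 0, "dz": 0.4, "spin": 0},
    {"dx": 0, "dy": 0, "dz": 0, "spin": 0}
  ]
}}

```text
time: 15.1
ee_pos: [0.5854, 0.1014, 0.1411]
tcp_rot: [-3.138, -0.156, -0.0]
contact_force: [-0.6, -0.7, 2.7]
finger_gap: 0.0198
grip_force: 34.9
```

Tab gives at −4 and −8 (3–4 N), so its middle is near −6. Going there and pressing gently.

>>> {"fn": "drive_tool", "kwargs": {
  "commands": [
    {"dx": 0, "dy": 0, "dz": -1.9, "spin": 0},
    {"dx": 0, "dy": -2, "dz": 0, "spin": 0},
    {"dx": 0, "dy": 0, "dz": 0, "spin": 0},
    {"dx": 0, "dy": 0, "dz": 0.6, "spin": 0},
    {"dx": 0, "dy": 0, "dz": 0.5, "spin": 0},
    {"dx": 0, "dy": 0, "dz": 0.5, "spin": 0},
    {"dx": 0, "dy": 0, "dz": 0.5, "spin": 0},
    {"dx": 0, "dy": 0, "dz": 0.4, "spin": 0},
    {"dx": 0, "dy": 0, "dz": 0.4, "spin": 0},
    {"dx": 0, "dy": 0, "dz": 0, "spin": 0}
  ]
}}

```text
time: 16.1
ee_pos: [0.5852, 0.1035, 0.14]
tcp_rot: [-3.138, -0.156, -0.0]
contact_force: [1.0, 0.3, 4.0]
finger_gap: 0.0201
grip_force: 34.9
```

>>> {"fn": "drive_tool", "kwargs": {
  "commands": [
    {"dx": 0, "dy": 0, "dz": 0.4, "spin": 0},
    {"dx": 0, "dy": 0, "dz": 0.4, "spin": 0},
    {"dx": 0, "dy": 0, "dz": 0.4, "spin": 0},
    {"dx": 0, "dy": 0, "dz": 0, "spin": 0}
  ]
}}

```text
time: 16.5
ee_pos: [0.5853, 0.1035, 0.1389]
tcp_rot: [-3.138, -0.156, -0.001]
contact_force: [1.1, 0.2, 5.8]
finger_gap: 0.0197
grip_force: 34.9
```

Giving as a spring should (about 3 mm in). Continuing.

>>> {"fn": "drive_tool", "kwargs": {
  "commands": [
    {"dx": 0, "dy": 0, "dz": 0.4, "spin": 0},
    {"dx": 0, "dy": 0, "dz": 0.4, "spin": 0},
    {"dx": 0, "dy": 0, "dz": 0.3, "spin": 0},
    {"dx": 0, "dy": 0, "dz": 0, "spin": 0}
  ]
}}

```text
time: 16.9
ee_pos: [0.5854, 0.1035, 0.1379]
tcp_rot: [-3.138, -0.156, -0.001]
contact_force: [0.5, 0.2, 5.6]
finger_gap: 0.0197
grip_force: 34.9
```

>>> {"fn": "drive_tool", "kwargs": {
  "commands": [
    {"dx": 0, "dy": 0, "dz": 0.3, "spin": 0},
    {"dx": 0, "dy": 0, "dz": 0.3, "spin": 0},
    {"dx": 0, "dy": 0, "dz": 0.3, "spin": 0},
    {"dx": 0, "dy": 0, "dz": 0, "spin": 0}
  ]
}}

```text
time: 17.3
ee_pos: [0.5854, 0.1035, 0.1369]
tcp_rot: [-3.138, -0.156, -0.001]
contact_force: [1.4, 0.6, 5.7]
finger_gap: 0.0199
grip_force: 34.9
```

Run:
```python
from h import *
import pickle
d0=pickle.load(open("w4.pkl","rb"))[1];d=grab("side")
x=np.abs(d["image"].astype(int)-d0["image"]).max(2)
m=(x>40).astype(np.uint8);m[:200]=0
n,l,s,c=cv2.connectedComponentsWithStats(m);print([(a.tolist(),b.round(0).tolist()) for a,b in zip(s[1:],c[1:]) if a[4]>30])
```

```text
[([206, 203, 29, 14, 131], [220.0, 209.0]), ([242, 206, 25, 5, 67], [254.0, 208.0]), ([262, 212, 7, 9, 33], [265.0, 216.0]), ([249, 214, 9, 6, 33], [252.0, 216.0]), ([233, 219, 11, 6, 35], [238.0, 221.0]), ([265, 221, 18, 4, 49], [273.0, 222.0]), ([230, 241, 8, 12, 40], [234.0, 248.0]), ([290, 240, 94, 8, 253], [333.0, 244.0]), ([234, 256, 35, 9, 112], [250.0, 260.0]), ([284, 275, 121, 7, 374], [336.0, 278.0])]
```

>>> {"fn": "drive_tool", "kwargs": {
  "commands": [
    {"dx": 0, "dy": 0, "dz": 0.3, "spin": 0},
    {"dx": 0, "dy": 0, "dz": 0.2, "spin": 0},
    {"dx": 0, "dy": 0, "dz": 0, "spin": 0}
  ]
}}

```text
time: 17.65
ee_pos: [0.5855, 0.1035, 0.1366]
tcp_rot: [-3.138, -0.156, -0.001]
contact_force: [1.4, 0.9, 7.1]
finger_gap: 0.02
grip_force: 34.9
```

```bash
cat > door.py <<'E'
from h import *
import pickle
_,d0,c0=pickle.load(open("w3.pkl","rb"))
s=np.array([.5845,.1093,.075]);X=np.array([.995,.0985,0]);Y=np.array([-.0985,.995,0]);Z=np.array([0,0,1.])
def door(th):
    h=s-.094*X; e=h+.066*(np.cos(th)*X+np.sin(th)*Z)
    return [h-.045*Y,h+.045*Y,e+.045*Y,e-.045*Y]
for n,f0,f in(("side",d0,grab("side")),("scene",c0,grab("scene"))):
    x=np.abs(f["image"].astype(int)-f0["image"]).max(2)
    for th in(0,1.9):
        q=np.array([proj(f,p) for p in door(th)])
        m=np.zeros(x.shape,np.uint8);cv2.fillPoly(m,[q.round().astype(int)],1);m=m>0
        print(n,th,q.round().tolist(),"mean rgb before",f0["image"][m].mean(0).round(),"now",f["image"][m].mean(0).round(),"std",f0["image"][m].std().round(),f["image"][m].std().round(),"changed",(x[m]>30).mean().round(2))
E
python3 door.py
```

```text
side 0 [[265.0, 216.0], [260.0, 241.0], [237.0, 238.0], [243.0, 213.0]] mean rgb before [137. 138. 135.] now [107. 109. 108.] std 23.0 27.0 changed 0.48
side 1.9 [[265.0, 216.0], [260.0, 241.0], [267.0, 229.0], [273.0, 203.0]] mean rgb before [132. 133. 130.] now [147. 148. 145.] std 24.0 29.0 changed 0.38
scene 0 [[260.0, 187.0], [281.0, 176.0], [297.0, 184.0], [277.0, 196.0]] mean rgb before [148. 148. 148.] now [95. 96. 97.] std 17.0 22.0 changed 0.73
scene 1.9 [[260.0, 187.0], [281.0, 176.0], [276.0, 156.0], [255.0, 166.0]] mean rgb before [148. 148. 146.] now [149. 149. 148.] std 16.0 16.0 changed 0.06
```

```bash
python3 -c "
from h import *;import pickle
pickle.dump((None,grab('side'),grab('scene')),open('w5.pkl','wb'))"
```

>>> {"fn": "drive_tool", "kwargs": {
  "commands": [
    {"dx": 0, "dy": 0, "dz": 0.2, "spin": 0},
    {"dx": 0, "dy": 0, "dz": 0, "spin": 0},
    {"dx": 0, "dy": 0, "dz": 0, "spin": 0},
    {"dx": 0, "dy": 0, "dz": 0, "spin": 0},
    {"dx": 0, "dy": 0, "dz": 0, "spin": 0},
    {"dx": 0, "dy": 0, "dz": 0, "spin": 0},
    {"dx": 0, "dy": 0, "dz": 0, "spin": 0},
    {"dx": 0, "dy": 0, "dz": 0, "spin": 0}
  ]
}}

```text
time: 18.65
ee_pos: [0.5855, 0.1035, 0.1364]
tcp_rot: [-3.138, -0.156, -0.002]
contact_force: [1.0, 0.0, 7.8]
finger_gap: 0.0196
grip_force: 34.9
```

```bash
sed 's/w3.pkl/w5.pkl/' door.py > door5.py; python3 door5.py
```

```text
side 0 [[265.0, 216.0], [260.0, 241.0], [237.0, 238.0], [243.0, 213.0]] mean rgb before [92. 95. 93.] now [46. 48. 49.] std 29.0 22.0 changed 0.68
side 1.9 [[265.0, 216.0], [260.0, 241.0], [267.0, 229.0], [273.0, 203.0]] mean rgb before [147. 148. 145.] now [90. 92. 90.] std 29.0 31.0 changed 0.89
scene 0 [[260.0, 187.0], [281.0, 176.0], [297.0, 184.0], [277.0, 196.0]] mean rgb before [89. 91. 92.] now [88. 90. 91.] std 17.0 17.0 changed 0.01
scene 1.9 [[260.0, 187.0], [281.0, 176.0], [276.0, 156.0], [255.0, 166.0]] mean rgb before [147. 147. 146.] now [120. 122. 122.] std 20.0 14.0 changed 0.36
```

The door region went dark (open cavity, side 138→46) and the area behind the hinge changed while the arm stood still, so the door is open. Retracting.

>>> {"fn": "drive_tool", "kwargs": {
  "commands": [
    {"dx": 0, "dy": 0, "dz": -2, "spin": 0},
    {"dx": 0, "dy": 0, "dz": -4, "spin": 0},
    {"dx": 0, "dy": 0, "dz": -5, "spin": 0},
    {"dx": 0, "dy": 0, "dz": -7, "spin": 0},
    {"dx": 0, "dy": 0, "dz": -12, "spin": 0},
    {"dx": 0, "dy": 0, "dz": -20, "spin": 0},
    {"dx": 0, "dy": 0, "dz": -25, "spin": 0},
    {"dx": 0, "dy": 0, "dz": -17, "spin": 0},
    {"dx": 0, "dy": 0, "dz": 0, "spin": 0}
  ]
}}

```text
time: 19.65
ee_pos: [0.586, 0.1036, 0.231]
tcp_rot: [-3.137, -0.156, -0.006]
contact_force: [-0.3, 0.0, -0.6]
finger_gap: 0.0204
grip_force: 34.9
```

>>> {"fn": "drive_tool", "kwargs": {
  "commands": [
    {"dx": -5, "dy": 18, "dz": 0, "spin": 0},
    {"dx": -9, "dy": 35, "dz": 0, "spin": 0},
    {"dx": -9, "dy": 35, "dz": 0, "spin": 0},
    {"dx": -9, "dy": 35, "dz": 0, "spin": 0},
    {"dx": -9, "dy": 35, "dz": 0, "spin": 0},
    {"dx": -9, "dy": 35, "dz": 0, "spin": 0},
    {"dx": -9, "dy": 35, "dz": 0, "spin": 0},
    {"dx": -9, "dy": 35, "dz": 0, "spin": 0},
    {"dx": -9, "dy": 35, "dz": 0, "spin": 0},
    {"dx": -9, "dy": 35, "dz": 0, "spin": 0},
    {"dx": -9, "dy": 23, "dz": 0, "spin": 0},
    {"dx": -5, "dy": 9, "dz": 0, "spin": 0}
  ]
}}

```text
time: 20.85
ee_pos: [0.5204, -0.2721, 0.2273]
tcp_rot: [3.138, 0.151, -0.002]
contact_force: [-0.6, 0.2, -0.4]
finger_gap: 0.02
grip_force: 34.9
```

>>> {"fn": "drive_tool", "kwargs": {
  "commands": [
    {"dx": 0, "dy": 0, "dz": 0, "spin": 5},
    {"dx": 0, "dy": 0, "dz": 0, "spin": 5},
    {"dx": 0, "dy": 0, "dz": 0, "spin": 3},
    {"dx": 0, "dy": 0, "dz": 0, "spin": 0},
    {"dx": 0, "dy": 0, "dz": 0, "spin": 0},
    {"dx": 0, "dy": 0, "dz": 0, "spin": 0}
  ]
}}

```text
time: 21.45
ee_pos: [0.5217, -0.2693, 0.2279]
tcp_rot: [-3.135, 0.198, 0.0]
contact_force: [0.9, 0.4, -1.2]
finger_gap: 0.0199
grip_force: 34.9
```

```bash
cat > st.py <<'E'
from h import *
s=ctrl.sense();M=R.from_rotvec(s["tcp_rot"]).as_matrix()
d=M.T@(np.array([.5217,-.2704,.0869])-s["ee_pos"])*1e3
print(s["time"],s["ee_pos"],"to go tool mm",d.round(1),"yaw",np.degrees(np.arctan2(M[1,0],M[0,0])).round(1),"tilt",M[:,2].round(4),s["contact_force"].round(1))
E
python3 st.py; python3 door5.py | grep side
```

```text
21.45 [ 0.52172942 -0.26929211  0.22788757] to go tool mm [1.00e-01 1.10e+00 1.41e+02] yaw -7.2 tilt [-2.e-04  3.e-04 -1.e+00] [ 0.9  0.4 -1.2]
side 0 [[265.0, 216.0], [260.0, 241.0], [237.0, 238.0], [243.0, 213.0]] mean rgb before [92. 95. 93.] now [55. 57. 59.] std 29.0 24.0 changed 0.7
side 1.9 [[265.0, 216.0], [260.0, 241.0], [267.0, 229.0], [273.0, 203.0]] mean rgb before [147. 148. 145.] now [110. 112. 109.] std 29.0 26.0 changed 0.65
```

>>> {"fn": "drive_tool", "kwargs": {
  "commands": [
    {"dx": 0.1, "dy": 1.1, "dz": 15, "spin": 0},
    {"dx": 0, "dy": 0, "dz": 20, "spin": 0},
    {"dx": 0, "dy": 0, "dz": 20, "spin": 0},
    {"dx": 0, "dy": 0, "dz": 12, "spin": 0},
    {"dx": 0, "dy": 0, "dz": 4, "spin": 0},
    {"dx": 0, "dy": 0, "dz": 3, "spin": 0},
    {"dx": 0, "dy": 0, "dz": 3, "spin": 0},
    {"dx": 0, "dy": 0, "dz": 3, "spin": 0},
    {"dx": 0, "dy": 0, "dz": 3, "spin": 0},
    {"dx": 0, "dy": 0, "dz": 2, "spin": 0}
  ]
}}

```text
time: 22.55
ee_pos: [0.5217, -0.2708, 0.143]
tcp_rot: [3.135, -0.2, 0.0]
contact_force: [-0.2, -0.5, -0.7]
finger_gap: 0.0201
grip_force: 34.9
```

```bash
python3 st.py
```

```text
22.55 [ 0.52170871 -0.27081961  0.14296942] to go tool mm [-0.1 -0.4 56.1] yaw -7.3 tilt [ 1.e-04 -0.e+00 -1.e+00] [-0.2 -0.5 -0.7]
```

Tip is 6 mm inside the hole, no contact force. Lowering the rest.

>>> {"fn": "drive_tool", "kwargs": {
  "commands": [
    {"dx": 0, "dy": -0.3, "dz": 6, "spin": 0},
    {"dx": 0, "dy": 0, "dz": 8, "spin": 0},
    {"dx": 0, "dy": 0, "dz": 8, "spin": 0},
    {"dx": 0, "dy": 0, "dz": 8, "spin": 0},
    {"dx": 0, "dy": 0, "dz": 8, "spin": 0},
    {"dx": 0, "dy": 0, "dz": 8, "spin": 0},
    {"dx": 0, "dy": 0, "dz": 5, "spin": 0},
    {"dx": 0, "dy": 0, "dz": 3, "spin": 0},
    {"dx": 0, "dy": 0, "dz": 1, "spin": 0},
    {"dx": 0, "dy": 0, "dz": 0, "spin": 0},
    {"dx": 0, "dy": 0, "dz": 0, "spin": 0}
  ]
}}

```text
time: 23.65
ee_pos: [0.5218, -0.2706, 0.0883]
tcp_rot: [3.135, -0.2, 0.001]
contact_force: [0.2, 0.4, -1.2]
finger_gap: 0.0199
grip_force: 34.9
```

```bash
python3 st.py
```

```text
23.65 [ 0.52183186 -0.27059105  0.08831418] to go tool mm [-0.2 -0.2  1.4] yaw -7.3 tilt [ 4.e-04 -1.e-04 -1.e+00] [ 0.2  0.4 -1.2]
```

>>> {"fn": "drive_tool", "kwargs": {
  "commands": [
    {"dx": 0, "dy": 0, "dz": 0.5, "spin": 0},
    {"dx": 0, "dy": 0, "dz": 0.5, "spin": 0},
    {"dx": 0, "dy": 0, "dz": 0.3, "spin": 0},
    {"dx": 0, "dy": 0, "dz": 0, "spin": 0}
  ]
}}

```text
time: 24.05
ee_pos: [0.5217, -0.2706, 0.0869]
tcp_rot: [3.135, -0.2, 0.0]
contact_force: [-0.6, 0.3, 2.4]
finger_gap: 0.0196
grip_force: 34.9
```

Seated (light contact). Release and retreat.

>>> {"fn": "drive_tool", "kwargs": {
  "commands": [
    {"dx": 0, "dy": 0, "dz": 0, "spin": 0},
    {"dx": 0, "dy": 0, "dz": 0, "spin": 0},
    {"dx": 0, "dy": 0, "dz": 0, "spin": 0},
    {"dx": 0, "dy": 0, "dz": 0, "spin": 0},
    {"dx": 0, "dy": 0, "dz": 0, "spin": 0},
    {"dx": 0, "dy": 0, "dz": 0, "spin": 0},
    {"dx": 0, "dy": 0, "dz": 0, "spin": 0},
    {"dx": 0, "dy": 0, "dz": 0, "spin": 0},
    {"dx": 0, "dy": 0, "dz": 0, "spin": 0},
    {"dx": 0, "dy": 0, "dz": 0, "spin": 0}
  ],
  "claw": -1
}}

```text
time: 25.05
ee_pos: [0.5217, -0.2705, 0.0867]
tcp_rot: [-3.135, 0.2, 0.0]
contact_force: [0.2, 0.5, -0.0]
finger_gap: 0.0934
grip_force: 0.0
```

>>> {"fn": "drive_tool", "kwargs": {
  "commands": [
    {"dx": 0, "dy": 0, "dz": -8, "spin": 0},
    {"dx": 0, "dy": 0, "dz": -20, "spin": 0},
    {"dx": 0, "dy": 0, "dz": -25, "spin": 0},
    {"dx": 0, "dy": 0, "dz": -25, "spin": 0},
    {"dx": 0, "dy": 0, "dz": -25, "spin": 0},
    {"dx": 0, "dy": 0, "dz": -15, "spin": 0},
    {"dx": 0, "dy": 0, "dz": 0, "spin": 0},
    {"dx": 0, "dy": 0, "dz": 0, "spin": 0},
    {"dx": 0, "dy": 0, "dz": 0, "spin": 0}
  ]
}}

```text
time: 25.95
ee_pos: [0.5212, -0.2703, 0.2038]
tcp_rot: [-3.135, 0.2, 0.002]
contact_force: [-0.2, -0.0, -0.4]
finger_gap: 0.094
grip_force: 0.0
```

```bash
python3 st.py; python3 door5.py | grep side
python3 - <<'E'
from h import *
import pickle
# driver top location now vs. before in the wrist view (light grey cap), and stand/side images
f0=pickle.load(open("w1.pkl","rb"));f=grab("wrist")
for a in(f0,f):
    q=proj(a,[.522,-.2705,.147]).round().astype(int);x0,y0=q-[14,14]
    p=a["image"][y0:y0+28,x0:x0+28].astype(int)
    m=((p[...,2]-p[...,0]>10)&(p.sum(2)>300)&(p.sum(2)<660)).astype(np.uint8)
    n,l,s,c=cv2.connectedComponentsWithStats(m);i=1+s[1:,4].argmax();u=c[i]+[x0,y0];print(s[i,4],u,onz(a,*u,.147))
F=pickle.load(open("F.pkl","rb"))["scene"]["image"].astype(int);g=grab("scene")["image"].astype(int)
x=(np.abs(g-F).max(2)>40).astype(np.uint8)
n,l,s,c=cv2.connectedComponentsWithStats(x);print([(a.tolist()) for a in s[1:] if a[4]>25])
E
```

```text
25.95 [ 0.52121328 -0.2703136   0.20382687] to go tool mm [7.000e-01 1.000e-01 1.169e+02] yaw -7.3 tilt [-1.3e-03  6.0e-04 -1.0e+00] [-0.2 -0.  -0.4]
side 0 [[265.0, 216.0], [260.0, 241.0], [237.0, 238.0], [243.0, 213.0]] mean rgb before [92. 95. 93.] now [55. 58. 59.] std 29.0 24.0 changed 0.7
side 1.9 [[265.0, 216.0], [260.0, 241.0], [267.0, 229.0], [273.0, 203.0]] mean rgb before [147. 148. 145.] now [111. 112. 110.] std 29.0 26.0 changed 0.65
269 [256.91821561 203.43122677] [ 0.52157653 -0.2699923   0.147     ]
268 [257.75373134 204.15298507] [ 0.52129133 -0.27167799  0.147     ]
[[0, 0, 46, 62, 1254], [94, 0, 26, 28, 461], [120, 0, 22, 11, 192], [129, 0, 48, 73, 980], [122, 21, 11, 5, 32], [123, 20, 30, 19, 267], [110, 31, 10, 9, 56], [106, 34, 20, 49, 443], [176, 59, 13, 57, 257], [164, 63, 10, 21, 55], [174, 66, 5, 12, 40], [123, 86, 6, 21, 37], [129, 103, 42, 15, 246], [161, 116, 13, 14, 104], [0, 121, 28, 22, 270], [147, 126, 16, 8, 65], [175, 126, 22, 22, 145], [164, 133, 10, 5, 28], [15, 135, 10, 13, 67], [111, 137, 65, 143, 2625], [6, 144, 110, 93, 2695], [142, 145, 14, 6, 34], [10, 146, 7, 10, 31], [13, 157, 13, 24, 119], [177, 169, 8, 19, 124], [262, 177, 34, 19, 338], [172, 220, 16, 9, 77], [0, 236, 26, 14, 200], [65, 288, 54, 18, 417]]
```

The driver stands upright in its hole, with its cap within 2 mm of where it was. The door is open and no bystander pixels changed in the scene view.

```bash
python3 -c "
from rig import ctrl;print(ctrl.close_job())"
```

```text
the job is handed in; nothing more can be done
None
```

I pressed the catch tab, found by feel about 6 mm to the −y side of the slot's middle, with readings staying under 8 N; the door sprang open, the screwdriver is back upright in its stand, and the job was handed in at about 26 s.

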